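# Gauge a piston pin in the V-block

### The arm

A 6-joint arm with a two-finger parallel gripper is mounted at the origin on a cart in front of the work surface, level with it; the furniture and walls round the work are solid. World frame = base frame: x ahead of the robot, y to its left, z up, the work surface at z = 0. Lengths are in m, angles in degrees, forces in N, time in s.
With the tool pointing down it reaches from about 0.275 to 0.75 m from the base axis. Payload 10.2 kg.
Tool frame: the origin (TCP) lies between the finger pads; the fingertips stand 8 mm ahead of it and the grasp point (between the pads) lies 11 mm behind it (robot.finger_overhang is the distance from the TCP to the fingertips, in m); z points along the fingers, y is the line along which they close (so a half turn about z gives the same grasp; the last joint's range is limited). The gripper opens to 88 mm and grips with 3 to 60 N. Pads are 18 mm wide; open, the fingers measure 123 mm over their backs; the gripper's body (75 mm by 187 mm) begins 45 mm behind the grasp point.
Start: joints at [-79.206, 17.928, 85.812, -0, 76.261, -12.8], TCP at [0.21, -0.481, 0.207] pointing down, gripper open.
Joint ranges: [-168.41, 168.41], [-55.51, 124.54], [10.69, 146.95], [-70.63, 250.63], [1, 178], [-165.06, 165.06]. Speed limits (degrees/s): [136.94, 136.94, 172.46, 180, 180, 180].

### API

Orientations are given as a 3x3 rotation matrix whose columns are the frame's x, y, z axes.
In Python, from bench import telemetry, eyes, robot gives the robot as it stands.
- The arm moves only by the tool jog_arm, never from a script. Its arguments are lists of equal length, an entry for each row: "slide": the shift along the tool's x, y, z in m, a list of three; "delta_rot": the turn, a rotation vector about the tool's x, y, z in degrees, a list of three. In form: {"slide": [[dx, dy, dz], ...], "delta_rot": [[wx, wy, wz], ...]}. A call has 1 to 8 rows; each row shifts and turns the commanded pose from where the row before left it, along the tool's axes as they then stand; what a row does not reach is not made up. A row lasts 1/8 s, in which the tool goes at most 62.5 mm and 10.7 degrees, less where a joint would pass 70% of its speed; a pose out of reach is approached as far as the arm can. A call with a gripper value outside its range is refused whole. "fingers" is the closure, from -1 (fully open) to 1 (shut), set as the call begins (left out, the last holds). The fingers move at their own pace and stop on an object; "grip_force" is the grip in N (left out, the last holds). Time passes only in rows, so rows that do not move let the fingers close. It gives the time, the measured TCP pose, the force, the opening and the grip force at its end, in the units of the state.
- telemetry.state(): the state, without advancing time (a new reading comes with each control period).
- eyes.get_image(name): name is "scene" or "top" or "wrist"; returns the picture (400x640x3 uint8, red, green, blue); there is no depth.
- eyes.camera_params(name): a dict with "fx", "fy", "cx", "cy" (pixels), "R" (3x3) and "t" (3): a world point X has camera coordinates R X + t. Camera axes: x right, y down, z forward; pixel columns grow to the right and rows downward; lengths in m; the calibration is good to about 2 mm. The wrist camera is an equidistant fisheye: a pixel r from the principal point sees the ray r / f radians off the axis. A picture is of the moment at which its call begins: read the wrist's pose just before it. camera_params takes no time and is no camera call; for the wrist camera it gives the pose at the moment of the call.
- robot.finish_job(): hands the job in; it is judged then, once.
The state is a dict: "time": time; "joint_positions": joint angles; "joint_velocities": joint speeds; "joint_torque": joint torques, N m; "position": TCP position; "eef_rot": TCP orientation; "force": force on the tool from outside, world axes, zero at the start; "moment": the same for the moment, N m; "grip_width": finger opening in m; "gripper_force": force on a finger pad.
Only numpy, scipy, OpenCV 4.12 (cv2) and the standard library are available. Lean on these libraries where they do the work, as an engineer would, in place of code of your own. Each camera call takes 0.05 s, during which the arm holds its last target. There are 200 camera calls.

### The job

Check the thicker of the two piston pins on the V-block gauge: first turn the knob on the dial anticlockwise until its peak hand is back at the zero stop and leave it there, then take the thicker pin from the wooden stand, lay it centrally along the vee and press it fully home on both vee faces against the sprung plunger, so that the gauge carries the peak hand up to the reading. Finish while still gripping the pin and holding it pressed down there (the plunger lifts it as soon as it is let go), and leave the thin pin and the other things on the bench where they are.

Things in the scene. Friction and masses are not known exactly. Their poses are not given: they have to be found in the camera images.
- gauge: V-block pin gauge, screwed down: grey cast base plate 190 (x) x 122 (y) x 16 mm, with a round dial (84 mm across, top 56.5 mm above the bench, its axis at x = -55 mm) and behind it a steel V-block (its line along the gauge's y, at x = +47 mm). Origin under the base on the bench, midway between dial and vee; x points from dial to vee, z up
- seat (a point): centre of the thick pin when fully home in the vee, 56.6 mm above the bench; y along the vee, x across it, away from the dial. 90 degree vee: root 34 mm, rims 50 mm above the bench; 52 mm wide over all. Split in two lands, 28 to 52 mm either side of the middle (y): the 56 mm gap between is free for fingers down to 30 mm above the bench, but for the plunger and its 15 mm boss
- face_near: the ground, oiled (friction about 0.15) vee face towards the dial (both lands); origin on the bench under the middle of the vee
- face_far: the ground, oiled (friction about 0.15) vee face away from the dial (both lands); origin on the bench under the middle of the vee
- plunger (a joint): 8 mm sprung plunger upright in the vee's middle; travel down in m: 0 = up (tip 4.6 mm above the underside of a seated thick pin), about 0.004 = thick pin fully home. Its spring lifts with 5 N at 0, 8 N at 0.004, more than the pin weighs: the pin is home only while pressed down with about 10 N or more. It turns the thin black reading hand 0.15 rad a mm
- peak_knob (a joint): angle in rad of the dial's peak hand, fixed to the knurled knob in the centre of the dial: 0 = at the zero stop (hand to the gauge's -x, away from the vee), growing clockwise from above. Light friction, stays where left; the reading hand pushes it up but does not take it back. A seated thick pin reads about 0.6
- knob_grip (a point): point on the vertical axis of the round knurled reset knob at the height to grip it, 70 mm above the bench; the knob is 28 mm across and reaches from 58 to 82 mm above the bench; just under it lies the dial with its rim (keep fingertips above 57 mm there). The point turns with the knob
- stand: wooden stand 100 (x) x 170 (y) x 40 mm, screwed down: a base board 10 mm thick with two notched rails 14 mm thick, across y, whose inner faces are 58 mm apart (so the middle of each pin is free on both sides for the fingers down to the board). The pins lie along the stand's x in notches at y = +42 and -42 mm. Origin under its centre on the bench
- pin_thick: the thicker piston pin: bright steel tube 32 mm in diameter, 110 mm long, 0.28 to 0.42 kg; origin at its centre, 42.6 mm above the bench as it lies in the stand; its x is its axis
- pin_thin: the thinner piston pin, to be left alone: steel tube 22 mm in diameter, 110 mm long; origin at its centre, 35.6 mm above the bench; its x is its axis
- threadlock: small thread-locker bottle with a black nozzle, 33 x 36 x 96 mm, standing; bystander; origin under its centre
- bearing: ball bearing 62 mm across, 16 mm high, lying flat; bystander; origin under its centre
- setting_block: ground steel setting block 50 x 50 x 28 mm with a small hole; bystander; origin under its centre
Mind the look-alikes: they are no part of the job. Leave any yellow look-alike of the pin_thick alone.

How it is judged (in metres and radians):
On the way, in this order (a step that is already met when the one before it is completed fails the run):
1. the peak hand is turned back to its zero stop (value of joint peak_knob below 0.06 rad), for 0.2 s.
2. the thick pin is pressed home in the vee, touching both faces (contact force between pin_thick and face_near above 1.5 N and contact force between pin_thick and face_far above 1.5 N and value of joint plunger above 0.0032 m), for 0.2 s.
At the end, for the whole second after the job is handed in: The gripped thick pin lies along the vee (2 degrees, 12 mm along, 1.5 mm in height), fingers on it (2 N), over 1.5 N on each vee face, plunger down over 3.2 mm; the peak hand was carried from zero to the reading (0.45 to 0.78 rad) (all of step 2 and contact force between the fingers and pin_thick above 2 N and horizontal distance between pin_thick and seat below 0.012 m and x of pin_thick in the frame of seat between -0.0025 and 0.0025 m and z of pin_thick in the frame of seat between -0.003 and 0.0015 m and angle between the x axis of pin_thick and the y axis of seat, either way round below 0.035 rad and value of joint peak_knob between 0.45 and 0.78 rad); the arm keeps its last pose, push and grip.
It fails at once if the thin pin is disturbed (distance of pin_thin from where it was at the start of the episode above 0.03 m).
It fails at once if the bottle, the bearing or the setting block is pushed away or knocked over (distance of any of threadlock, bearing, setting_block from where it was at the start of the episode above 0.03 m or angle between threadlock's own z axis and vertical above 0.6 rad).
It also fails if it takes over 51 s, if anything falls off the work surface, if the arm or the gripper's body presses on something with over 40 N, if the wrist force passes 120 N, or if a joint passes its speed limit or range.

## Working session

There is one attempt and no reset: what is moved stays moved. The work goes in short steps, Python scripts to look and compute and a tool call to move; the robot and the scene stay as the last step left them, time stands still between calls to the robot, and variables do not carry over. Pictures are saved under pics/ and viewed, at most 10 in all, crops included, and the job is handed in when it is done.

Besides the shell and the picture viewer there is one more tool, called after "Request:" in YAML: its name, and indented under it one key for each argument. jog_arm: Moves the arm, as the interface text tells. Its arguments: {"type":"object","properties":{"slide":{"type":"array","items":{"type":"array","items":{"type":"number"}}},"delta_rot":{"type":"array","items":{"type":"array","items":{"type":"number"}}},"fingers":{"type":"number"},"grip_force":{"type":"number"}},"required":["slide","delta_rot"]}

```bash
mkdir -p pics; ls
python3 - <<'E'
from bench import telemetry, eyes, robot
import cv2
s=telemetry.state(); print(s)
for n in ("scene","top"):
    im=eyes.get_image(n); cv2.imwrite(f"pics/{n}0.png",im[:,:,::-1])
    p=eyes.camera_params(n); print(n,p)
print(robot.finger_overhang)
E
```

```text
pics
{'time': 0.0, 'joint_positions': array([-7.92068007e+01,  1.79584206e+01,  8.58532808e+01, -1.41740067e-03,
        7.62594184e+01, -1.28017107e+01]), 'joint_velocities': array([ 0.03854874, -0.05500386, -0.03686371,  0.01495863, -0.03664413,
       -0.04759411]), 'joint_torque': array([-1.54631107e-03, -4.02218914e+01, -2.52270466e+01,  6.92976220e-02,
        3.51811596e-02, -1.09256675e-04]), 'position': array([ 0.21005442, -0.48084426,  0.20657501]), 'eef_rot': array([[ 9.16395965e-01,  4.00272868e-01, -2.56052038e-04],
       [ 4.00272871e-01, -9.16395195e-01,  1.21481514e-03],
       [ 2.51612684e-04, -1.21574238e-03, -9.99999229e-01]]), 'force': array([ 0.31180958, -0.25355517, -0.30347473]), 'moment': array([ 0.04991235, -0.00696467, -0.00138804]), 'gripper_force': 0.0, 'grip_width': 0.0878179410447333}
scene {'fx': 385.3346585054696, 'fy': 385.3346585054696, 'cx': 321.47878445333293, 'cy': 204.98994560889722, 'R': array([[-0.88516905, -0.46499854,  0.01587797],
       [-0.28657836,  0.51800937, -0.80593991],
       [ 0.36653595, -0.71794334, -0.59178439]]), 't': array([0.49935321, 0.19905603, 0.68234892])}
top {'fx': 452.3245892754241, 'fy': 452.3245892754241, 'cx': 318.5731695860738, 'cy': 193.4198155858191, 'R': array([[ 2.57438453e-02, -9.99668477e-01, -4.36396205e-04],
       [-9.92370596e-01, -2.55032500e-02, -1.20624145e-01],
       [ 1.20573026e-01,  3.53839608e-03, -9.92698154e-01]]), 't': array([0.01018549, 0.5484332 , 0.89348555])}
0.008
```

View pics/top0.png

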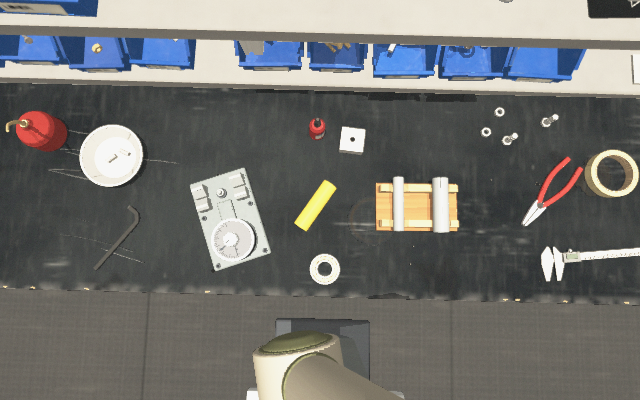

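View pics/scene0.png

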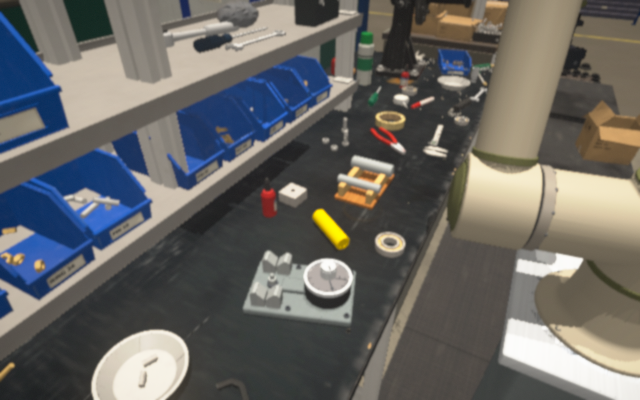

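Top view: gauge plate around (231,220) with dial knob at (230,240) and vee at (222,190). Stand is at (417,205), with the thick pin at (440,205), the thin pin at (398,204), and the yellow look-alike at (315,205). I'll enlarge both areas.

Run:
```python
import cv2,numpy as np
im=cv2.imread("pics/top0.png")
a=cv2.resize(im[160:280,180:280],None,fx=4.5,fy=4.5,interpolation=cv2.INTER_CUBIC)
b=cv2.resize(im[170:240,370:465],None,fx=3.6,fy=3.6,interpolation=cv2.INTER_CUBIC)
c=np.zeros((540,800,3),np.uint8); c[:540,:450]=a; c[:b.shape[0],455:455+b.shape[1]]=b[:,:345]
cv2.imwrite("pics/crop1.png",c)
```

```text
(no output)
```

View pics/crop1.png

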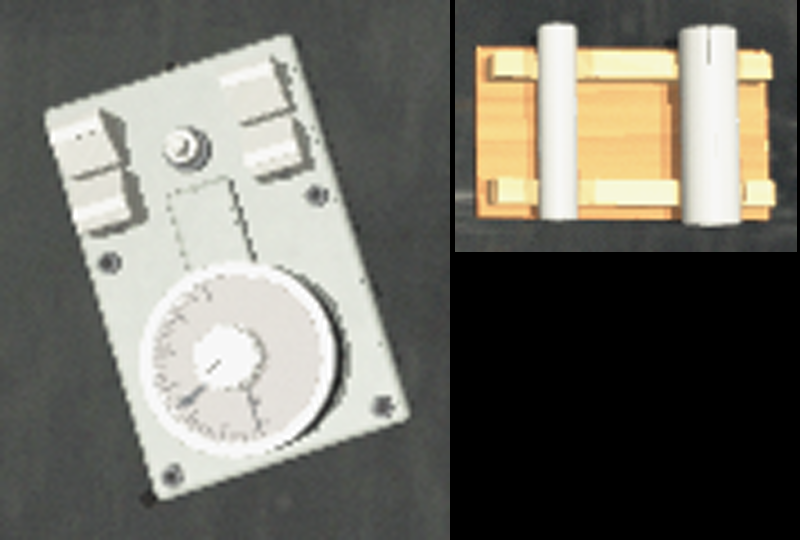

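```bash
cat > h.py <<'E'
import numpy as np, cv2
from scipy.spatial.transform import Rotation as Ro
def ray(p,uv,fish=False):
    x=(uv[0]-p['cx'])/p['fx']; y=(uv[1]-p['cy'])/p['fy']
    if fish:
        r=np.hypot(x,y); d=np.array([x/r*np.sin(r),y/r*np.sin(r),np.cos(r)]) if r>1e-9 else np.array([0,0,1.])
    else: d=np.array([x,y,1.])
    R=np.array(p['R']); return -R.T@np.array(p['t']), R.T@d
def toz(p,uv,z,fish=False):
    c,d=ray(p,uv,fish); return c+d*(z-c[2])/d[2]
def proj(p,X,fish=False):
    v=np.array(p['R'])@np.array(X)+p['t']
    if fish:
        h=np.hypot(v[0],v[1]); th=np.arctan2(h,v[2]); x,y=v[0]/h*th,v[1]/h*th
    else: x,y=v[0]/v[2],v[1]/v[2]
    return np.array([p['fx']*x+p['cx'],p['fy']*y+p['cy']])
def plan(s,pos,yaw):
    "tool-frame shift, and yaw about tool z (down) to have tool x at yaw (deg), tool vertical"
    R=np.array(s['eef_rot']); c,n=np.cos(np.radians(yaw)),np.sin(np.radians(yaw))
    T=np.array([[c,n,0],[n,-c,0],[0,0,-1.]])
    return R.T@(np.array(pos)-s['position']), Ro.from_matrix(R.T@T).as_rotvec(degrees=True)
E
python3 - <<'E'
from h import *
from bench import eyes
p=eyes.camera_params("top")
g=lambda q:(q[0]/4.5+180-.39,q[1]/4.5+160-.39)
f=lambda q:((q[0]-455)/3.6+370-.36,q[1]/3.6+170-.36)
C=[toz(p,g(q),.016) for q in [(45,112),(288,35),(408,415),(158,500)]]
C=np.array(C); print(C.round(4)); 
o=C.mean(0); e=(C[0]+C[1]-C[2]-C[3])/2; e2=(C[0]+C[3]-C[1]-C[2])/2
print("gauge",o,"len",np.linalg.norm(e),np.linalg.norm(e2),"yaw",np.degrees(np.arctan2(e[1],e[0])),np.degrees(np.arctan2(-e2[0],e2[1])))
print("knob top",toz(p,g((228,357)),.082), "plunger",toz(p,g((184,146)),.0452),)
d=e/np.linalg.norm(e); print("from fit knob",o-.055*d,"seat",o+.047*d)
k=toz(p,g((226,357)),.082)
k0=toz(p,g((230,360)),.0565)
for q in [(185,404),(262,430)]:
    v=toz(p,g(q),.0565)-(o-.055*d); print("hand",np.degrees(np.arctan2(v[1],v[0])))
for q in [[(682,26),(738,26)],[(682,224),(740,224)],[(538,25),(578,25)],[(538,218),(577,218)]]:
    print("pin",[toz(p,f(u),.0426).round(4) for u in q])
B=[toz(p,f(q),.01).round(4) for q in [(476,46),(476,218),(770,220),(768,50)]];print(B)
E
```

```text
[[0.5619 0.2946 0.016 ]
 [0.6011 0.1833 0.016 ]
 [0.4267 0.1204 0.016 ]
 [0.3855 0.2325 0.016 ]]
gauge [0.49379528 0.20770717 0.016     ] len 0.18626055563505145 0.11870380931627846 yaw 19.58534351905676 19.793663431053933
knob top [0.44984417 0.19103728 0.082     ] plunger [0.54421686 0.22264728 0.0452    ]
from fit knob [0.44197741 0.18927059 0.016     ] seat [0.53807602 0.22346207 0.016     ]
hand 117.27865916363572
hand -157.25588162519466
pin [array([ 0.5868, -0.2072,  0.0426]), array([ 0.5876, -0.2389,  0.0426])]
pin [array([ 0.475 , -0.2067,  0.0426]), array([ 0.4759, -0.239 ,  0.0426])]
pin [array([ 0.5853, -0.1258,  0.0426]), array([ 0.5858, -0.1484,  0.0426])]
pin [array([ 0.4763, -0.1264,  0.0426]), array([ 0.4769, -0.1482,  0.0426])]
[array([ 0.5772, -0.0949,  0.01  ]), array([ 0.4768, -0.0959,  0.01  ]), array([ 0.48  , -0.2657,  0.01  ]), array([ 0.5792, -0.2656,  0.01  ])]
```

Request:
jog_arm:
  slide:
    - [0.0345, -0.0372, 0]
    - [0.0345, -0.0372, 0]
    - [0.0345, -0.0372, 0]
    - [0.0345, -0.0372, 0]
    - [0.0345, -0.0372, 0]
    - [0.0345, -0.0372, 0]
    - [0.0345, -0.0372, 0]
  delta_rot:
    - [0, 0, 0]
    - [0, 0, 0]
    - [0, 0, 0]
    - [0, 0, 0]
    - [0, 0, 0]
    - [0, 0, 0]
    - [0, 0, 0]
  fingers: -0.1

```text
time: 0.98
position: [0.3273, -0.1442, 0.207]
eef_rot: [[0.917, 0.4, -0.0], [0.4, -0.917, 0.0], [0.0, -0.0, -1.0]]
force: [0.1, -0.4, -0.3]
grip_width: 0.048
gripper_force: 0.0
```

Request:
jog_arm:
  slide:
    - [0.0345, -0.0372, 0]
    - [0.0345, -0.0372, 0]
    - [0.0345, -0.0372, 0]
    - [0.0345, -0.0372, 0]
    - [0.0345, -0.0372, 0]
    - [0.03, -0.033, 0]
    - [0.02, -0.022, 0]
    - [0, 0, 0]
  delta_rot:
    - [0, 0, 0]
    - [0, 0, 0]
    - [0, 0, 0]
    - [0, 0, 0]
    - [0, 0, 0]
    - [0, 0, 0]
    - [0, 0, 0]
    - [0, 0, 0]

```text
time: 1.98
position: [0.4345, 0.1652, 0.2066]
eef_rot: [[0.915, 0.403, -0.001], [0.403, -0.915, -0.0], [-0.001, -0.0, -1.0]]
force: [0.6, -1.4, -0.1]
grip_width: 0.0484
gripper_force: 0.0
```

Run:
```python
from h import *
from bench import telemetry, eyes
p=eyes.camera_params("wrist"); im=eyes.get_image("wrist"); cv2.imwrite("pics/w1.png",im[:,:,::-1])
s=telemetry.state(); print(s['position'],s['eef_rot'],s['joint_positions'],s['grip_width'])
print(p)
import pickle; pickle.dump(p,open("p1","wb"))
for X in [(.444,.19,.082),(.538,.2235,.045)]: print(proj(p,X,True))
```

```text
[0.43432821 0.16424864 0.20667156] [[ 9.15831373e-01  4.01561612e-01 -1.08062942e-03]
 [ 4.01561505e-01 -9.15832000e-01 -3.23946423e-04]
 [-1.11975945e-03 -1.37258878e-04 -9.99999364e-01]] [ 6.21759745e+00  1.03018984e+01  9.56863921e+01 -1.22146045e-02
  7.40752714e+01  7.25451119e+01] 0.04831227366003193
{'fx': 309.70691628693146, 'fy': 309.70691628693146, 'cx': 323.31232675219934, 'cy': 195.687130128805, 'R': array([[ 4.02432993e-01, -9.15449408e-01, -2.59324711e-04],
       [-8.78727528e-01, -3.86369393e-01,  2.80279544e-01],
       [-2.56681938e-01, -1.12565860e-01, -9.59918387e-01]]), 't': array([-0.02311087,  0.4066556 ,  0.51853275])}
[304.70769383 161.35937978]
[312.85141709  65.26692831]
```

View pics/w1.png

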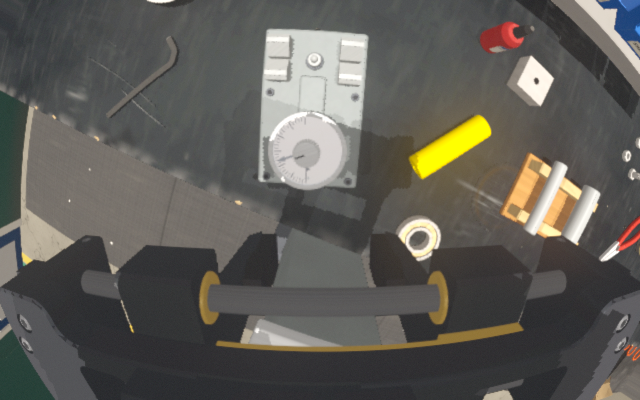

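Wrist view: knob at about (306,152), plunger at (314,60), peak hand pointing left (~(283,158)), and the reading hand pointing down (305,180). I'll zoom in for accuracy.

Run:
```python
import cv2
im=cv2.imread("pics/w1.png")
cv2.imwrite("pics/w1c.png",cv2.resize(im[20:195,250:380],None,fx=3.4,fy=3.4,interpolation=cv2.INTER_CUBIC))
```

```text
(no output)
```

View pics/w1c.png

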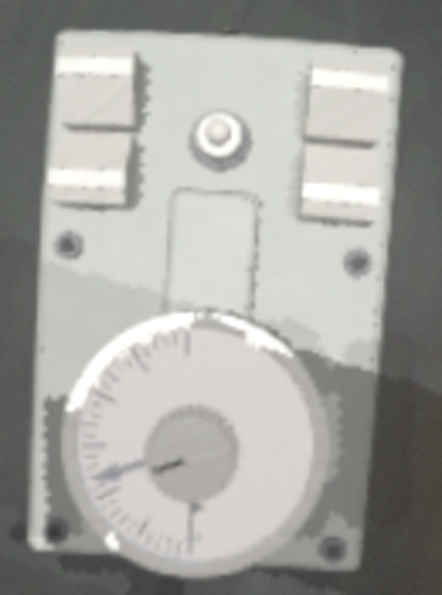

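Run:
```python
from h import *
import pickle; p=pickle.load(open("p1","rb"))
g=lambda q:(q[0]/3.4+250-.35,q[1]/3.4+20-.35)
W=lambda q,z:toz(p,g(q),z,True)
C=np.array([W(q,.016) for q in [(57,30),(402,50),(358,570),(28,548)]]); print(C.round(4))
o=C.mean(0); e=(C[0]+C[1]-C[2]-C[3])/2; e2=(C[0]+C[3]-C[1]-C[2])/2
print("gauge",o,np.linalg.norm(e),np.linalg.norm(e2),np.degrees(np.arctan2(e[1],e[0])),np.degrees(np.arctan2(-e2[0],e2[1])))
d=e/np.linalg.norm(e); print("fit knob",o-.055*d,"seat",o+.047*d)
print("knob",W((191,454),.082),"dial",W((196,445),.0565),"plunger",W((219,131),.0452))
k=W((196,445),.0565)
for q in [(103,476),(190,552)]:
    for kk in (k,o-.055*d):
        v=W(q,.0555)-kk; print(np.degrees(np.arctan2(v[1],v[0]))%360)
```

```text
[[0.5628 0.2956 0.016 ]
 [0.6033 0.1827 0.016 ]
 [0.4269 0.1199 0.016 ]
 [0.3863 0.2331 0.016 ]]
gauge [0.4948275  0.20783797 0.016     ] 0.1871909180416886 0.12012196969302791 19.55753245181216 19.72320820450852
fit knob [0.44300068 0.18942655 0.016     ] seat [0.53911588 0.22357138 0.016     ]
knob [0.45197335 0.19219374 0.082     ] dial [0.45118883 0.19169667 0.0565    ] plunger [0.54574277 0.22547966 0.0452    ]
131.9835969911463
116.55874735585412
199.82275244828256
201.21459176291285
```

Request:
jog_arm:
  slide:
    - [0.0129, -0.0092, 0]
    - [0.0129, -0.0092, 0.03]
    - [0, 0, 0.04]
    - [0, 0, 0.03]
    - [0, 0, 0]
    - [0, 0, 0]
  delta_rot:
    - [0, 0, 0]
    - [0, 0, 0]
    - [0, 0, 0]
    - [0, 0, 0]
    - [0, 0, 0]
    - [0, 0, 0]

```text
time: 2.78
position: [0.4518, 0.1913, 0.1084]
eef_rot: [[0.917, 0.4, 0.002], [0.4, -0.917, 0.0], [0.002, 0.0, -1.0]]
force: [-0.2, -0.8, 0.7]
grip_width: 0.048
gripper_force: 0.0
```

Run:
```python
from h import *
from bench import telemetry, eyes
s=telemetry.state(); print(s['position'],s['force'],s['moment'],s['grip_width'])
print(plan(s,(.4505,.1914,.068),23.6))
```

```text
[0.45181878 0.19125498 0.10842086] [-0.17019733 -0.78532956  0.67147761] [-0.0309222   0.01691014  0.01386956] 0.048041735426741096
(array([-0.00122816, -0.00067833,  0.04041828]), array([ 0.0258718 , -0.10958572, -0.03740072]))
```

Descend, then close lightly.

Request:
jog_arm:
  slide:
    - [-0.001, -0.0005, 0.015]
    - [0, 0, 0.015]
    - [0, 0, 0.01]
    - [0, 0, 0]
    - [0, 0, 0]
  delta_rot:
    - [0, 0, 0]
    - [0, 0, 0]
    - [0, 0, 0]
    - [0, 0, 0]
    - [0, 0, 0]

```text
time: 3.4
position: [0.4501, 0.1914, 0.0676]
eef_rot: [[0.916, 0.4, 0.001], [0.4, -0.916, 0.0], [0.001, 0.0, -1.0]]
force: [-1.1, -0.1, 0.1]
grip_width: 0.0484
gripper_force: 0.0
```

Request:
jog_arm:
  slide:
    - [0, 0, 0]
    - [0, 0, 0]
    - [0, 0, 0]
    - [0, 0, 0]
    - [0, 0, 0]
  delta_rot:
    - [0, 0, 0]
    - [0, 0, 0]
    - [0, 0, 0]
    - [0, 0, 0]
    - [0, 0, 0]
  fingers: 1
  grip_force: 8

```text
time: 4.03
position: [0.4498, 0.1913, 0.0671]
eef_rot: [[0.916, 0.4, 0.0], [0.4, -0.916, -0.0], [0.0, 0.0, -1.0]]
force: [-0.5, 0.0, 0.2]
grip_width: 0.0008
gripper_force: 0.0
```

Run:
```python
from h import *
from bench import telemetry, eyes
p=eyes.camera_params("wrist"); im=eyes.get_image("wrist")[:,:,::-1]
p2=eyes.camera_params("scene"); im2=eyes.get_image("scene")[:,:,::-1]
s=telemetry.state(); print(s['position'],s['force'],s['moment'],s['grip_width'])
print(proj(p,(.4505,.1914,.082),True),proj(p2,(.4505,.1914,.082)),proj(p,s['position'],True),proj(p2,s['position']))
a=cv2.resize(im[20:320,170:470],None,fx=1.33,fy=1.33); b=cv2.resize(im2[220:340,230:370],(400,343),interpolation=cv2.INTER_CUBIC)
c=np.zeros((399,800,3),np.uint8); c[:399,:399]=a;c[:343,400:]=b
cv2.imwrite("pics/w2.png",c)
```

```text
[0.44980058 0.19131416 0.0671123 ] [ 0.42170712 -0.35774464 -0.89014658] [-0.04359137 -0.0047321  -0.0423889 ] 0.0005074908896993008
[324.42049916 235.0111639 ] [328.98461705 264.99340546] [324.00928341 226.39259181] [329.13113356 271.21085215]
```

View pics/w2.png

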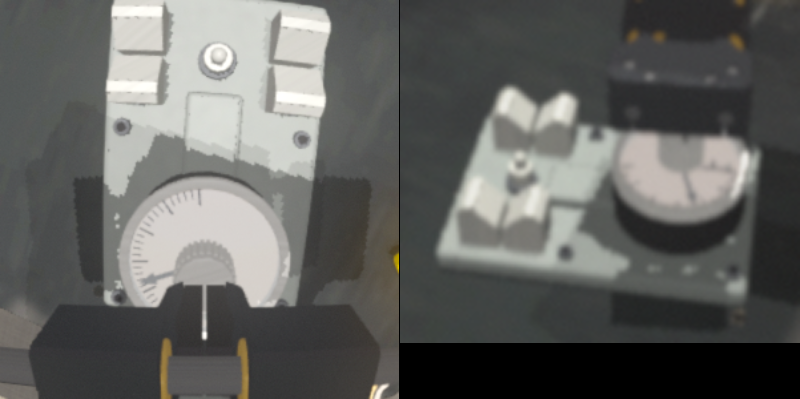

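Run:
```python
from h import *
from bench import telemetry, eyes
p=eyes.camera_params("wrist"); im=eyes.get_image("wrist")[:,:,::-1]
p2=eyes.camera_params("scene"); im2=eyes.get_image("scene")[:,:,::-1]
s=telemetry.state(); R=s['eef_rot']
for o in [(.009,0,.008),(0,0,0),(.009,0,-.02),(.009,0,-.04)]:
    X=s['position']+R@np.array(o); print(o,proj(p,X,True),proj(p2,X))
g=lambda i:np.clip((i/255.)**.55*255,0,255).astype(np.uint8)
a=cv2.resize(g(im)[190:280,270:375],(400,343),interpolation=cv2.INTER_CUBIC); b=cv2.resize(g(im2)[200:300,270:380],(400,364),interpolation=cv2.INTER_CUBIC)
c=np.zeros((364,800,3),np.uint8); c[:343,:400]=a;c[:,400:]=b
cv2.imwrite("pics/w3.png",c)
```

```text
(0.009, 0, 0.008) [323.97983629 208.38528697] [323.86163393 274.09347382]
(0, 0, 0) [324.00112422 226.35939371] [329.1141905  271.20550525]
(0.009, 0, -0.02) [324.08938845 224.72506825] [324.18187113 262.63135402]
(0.009, 0, -0.04) [324.18989242 239.85943337] [324.4206561  254.08462035]
```

View pics/w3.png

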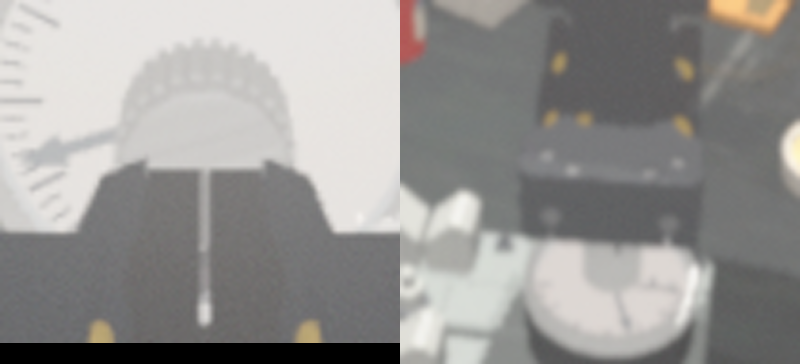

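The fingers have closed above the knob top: they hide its rear half, and the width reads 0. So the real fingertips sit higher than the stated overhang. I'll probe down gently to find the true tip height.

Request:
jog_arm:
  slide:
    - [0, 0, 0.002]
    - [0, 0, 0.002]
    - [0, 0, 0]
  delta_rot:
    - [0, 0, 0]
    - [0, 0, 0]
    - [0, 0, 0]

```text
time: 4.6
position: [0.4497, 0.1913, 0.0629]
eef_rot: [[0.916, 0.4, -0.0], [0.4, -0.916, -0.0], [-0.0, -0.0, -1.0]]
force: [0.0, -0.5, 0.1]
grip_width: 0.0004
gripper_force: 0.0
```

Request:
jog_arm:
  slide:
    - [0, 0, 0.002]
    - [0, 0, 0]
  delta_rot:
    - [0, 0, 0]
    - [0, 0, 0]

```text
time: 4.85
position: [0.4497, 0.1913, 0.061]
eef_rot: [[0.916, 0.4, -0.0], [0.4, -0.916, -0.0], [-0.0, -0.0, -1.0]]
force: [0.8, 0.6, -0.2]
grip_width: 0.0008
gripper_force: 0.0
```

Request:
jog_arm:
  slide:
    - [0, 0, 0.002]
    - [0, 0, 0]
  delta_rot:
    - [0, 0, 0]
    - [0, 0, 0]

```text
time: 5.1
position: [0.4497, 0.1913, 0.059]
eef_rot: [[0.916, 0.4, -0.0], [0.4, -0.916, -0.0], [-0.0, -0.0, -1.0]]
force: [-0.2, 0.3, -0.9]
grip_width: 0.0007
gripper_force: 0.0
```

Request:
jog_arm:
  slide:
    - [0, 0, 0.002]
    - [0, 0, 0.002]
    - [0, 0, 0]
  delta_rot:
    - [0, 0, 0]
    - [0, 0, 0]
    - [0, 0, 0]

```text
time: 5.48
position: [0.4497, 0.1913, 0.0549]
eef_rot: [[0.916, 0.4, -0.0], [0.4, -0.916, -0.0], [-0.0, -0.0, -1.0]]
force: [-0.2, -1.2, 0.0]
grip_width: 0.0004
gripper_force: 0.0
```

Request:
jog_arm:
  slide:
    - [0, 0, 0.002]
    - [0, 0, 0.002]
    - [0, 0, 0]
  delta_rot:
    - [0, 0, 0]
    - [0, 0, 0]
    - [0, 0, 0]

```text
time: 5.85
position: [0.4498, 0.1913, 0.051]
eef_rot: [[0.916, 0.4, -0.0], [0.4, -0.916, -0.0], [-0.0, -0.0, -1.0]]
force: [0.3, -0.4, 1.0]
grip_width: 0.0007
gripper_force: 0.0
```

Request:
jog_arm:
  slide:
    - [0, 0, 0.002]
    - [0, 0, 0.002]
    - [0, 0, 0]
  delta_rot:
    - [0, 0, 0]
    - [0, 0, 0]
    - [0, 0, 0]

```text
time: 6.22
position: [0.4503, 0.1914, 0.0505]
eef_rot: [[0.916, 0.401, 0.002], [0.401, -0.916, -0.0], [0.002, 0.001, -1.0]]
force: [-14.5, -3.5, 40.7]
grip_width: 0.0007
gripper_force: 20.2
```

Run:
```python
from h import *
from bench import telemetry, eyes
p=eyes.camera_params("wrist"); im=eyes.get_image("wrist")[:,:,::-1]
p2=eyes.camera_params("scene"); im2=eyes.get_image("scene")[:,:,::-1]
p3=eyes.camera_params("top"); im3=eyes.get_image("top")[:,:,::-1]
s=telemetry.state(); print(s['position'],s['force'])
K=(.4505,.1914,.082)
print(proj(p,K,True),proj(p2,K),proj(p3,K))
g=lambda i:np.clip((i/255.)**.55*255,0,255).astype(np.uint8)
a=cv2.resize(g(im)[180:300,250:400],(400,320),interpolation=cv2.INTER_CUBIC); b=cv2.resize(g(im2)[180:300,270:390],(400,400),interpolation=cv2.INTER_CUBIC)
c=np.zeros((600,800,3),np.uint8); c[:320,:400]=a;c[:400,400:]=b
c[320:600,:400]=cv2.resize(g(im3)[170:310,170:370],(400,280),interpolation=cv2.INTER_CUBIC)
cv2.imwrite("pics/w4.png",c)
```

```text
[0.45027766 0.19144336 0.05049532] [-14.89690312  -4.09326861  38.74525774]
[324.42682581 248.44060296] [328.98461705 264.99340546] [230.10450301 238.59477397]
```

View pics/w4.png

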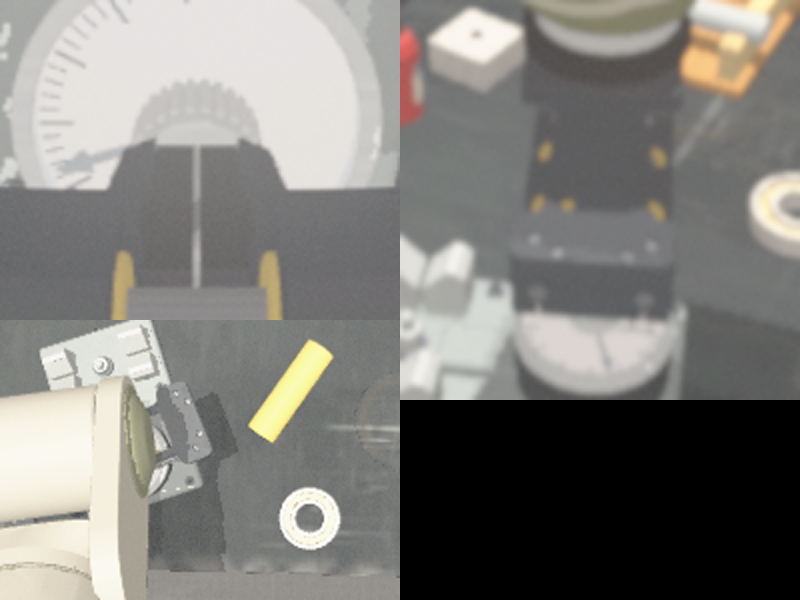

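Contact at reported z ≈ 0.0505 with the knob top at 0.082. The real tips are therefore about 31.5 mm behind the reported TCP, which agrees with the wrist image. I'll raise, open, and descend with that correction.

Request:
jog_arm:
  slide:
    - [0, 0, -0.005]
    - [0, 0, -0.005]
    - [0, 0, 0]
  delta_rot:
    - [0, 0, 0]
    - [0, 0, 0]
    - [0, 0, 0]

```text
time: 6.75
position: [0.4499, 0.1913, 0.0572]
eef_rot: [[0.916, 0.4, 0.0], [0.4, -0.916, 0.0], [0.0, 0.0, -1.0]]
force: [0.3, 0.9, -0.3]
grip_width: 0.0005
gripper_force: 0.0
```

Request:
jog_arm:
  slide:
    - [0, 0, 0]
    - [0, 0, 0]
    - [0, 0, 0]
    - [0, 0, 0.008]
    - [0, 0, 0.01]
    - [0, 0, 0.007]
    - [0, 0, 0]
  delta_rot:
    - [0, 0, 0]
    - [0, 0, 0]
    - [0, 0, 0]
    - [0, 0, 0]
    - [0, 0, 0]
    - [0, 0, 0]
    - [0, 0, 0]
  fingers: -0.1

```text
time: 7.62
position: [0.4494, 0.1913, 0.0314]
eef_rot: [[0.916, 0.4, -0.001], [0.4, -0.916, -0.0], [-0.001, -0.0, -1.0]]
force: [-0.5, -0.7, -0.9]
grip_width: 0.0489
gripper_force: 0.0
```

Request:
jog_arm:
  slide:
    - [0, 0, 0.002]
    - [0, 0, 0]
    - [0, 0, 0]
    - [0, 0, 0]
    - [0, 0, 0]
  delta_rot:
    - [0, 0, 0]
    - [0, 0, 0]
    - [0, 0, 0]
    - [0, 0, 0]
    - [0, 0, 0]
  fingers: 1
  grip_force: 10

```text
time: 8.25
position: [0.4499, 0.1914, 0.0302]
eef_rot: [[0.916, 0.4, 0.0], [0.4, -0.916, 0.0], [0.0, -0.0, -1.0]]
force: [0.8, 0.9, 0.5]
grip_width: 0.0275
gripper_force: 10.0
```

Request:
jog_arm:
  slide:
    - [0, 0, 0]
    - [0, 0, 0]
    - [0, 0, 0]
    - [0, 0, 0]
    - [0, 0, 0]
    - [0, 0, 0]
    - [0, 0, 0]
    - [0, 0, 0]
  delta_rot:
    - [0, 0, -8]
    - [0, 0, -8]
    - [0, 0, -8]
    - [0, 0, -8]
    - [0, 0, -8]
    - [0, 0, -8]
    - [0, 0, -8]
    - [0, 0, 0]

```text
time: 9.25
position: [0.4509, 0.1906, 0.0303]
eef_rot: [[0.179, 0.984, 0.002], [0.984, -0.179, -0.001], [-0.001, 0.002, -1.0]]
force: [3.9, -5.1, -3.0]
grip_width: 0.0275
gripper_force: 10.0
```

Run:
```python
from bench import telemetry
s=telemetry.state(); print(s['moment'],s['joint_positions'],s['gripper_force'],s['grip_width'])
```

```text
[-0.73909654 -0.8085937   0.02806971] [ 9.21901251e+00  2.63720784e+01  1.03502092e+02 -9.70365828e-02
  5.00039775e+01  1.95965275e+01] 9.99946765601635 0.02750491640883819
```

Request:
jog_arm:
  slide:
    - [0, 0, 0]
    - [0, 0, 0]
    - [0, 0, 0]
    - [0, 0, 0]
  delta_rot:
    - [0, 0, -5]
    - [0, 0, -5]
    - [0, 0, -5]
    - [0, 0, 0]

```text
time: 9.75
position: [0.4513, 0.1907, 0.0303]
eef_rot: [[-0.081, 0.997, 0.003], [0.997, 0.081, -0.001], [-0.001, 0.003, -1.0]]
force: [5.9, -4.6, -3.2]
grip_width: 0.0275
gripper_force: 10.0
```

Run:
```python
from bench import telemetry
s=telemetry.state(); print(s['moment'],s['joint_positions'],s['gripper_force'],s['grip_width'],s['eef_rot'])
```

```text
[-0.69099764 -0.96207827 -0.13285822] [ 9.21253639e+00  2.63781610e+01  1.03478968e+02 -8.46827359e-02
  4.99746430e+01  4.64609256e+00] 9.999957522377372 0.027475368758076987 [[-8.05595831e-02  9.96745036e-01  3.07998093e-03]
 [ 9.96749395e-01  8.05619347e-02 -6.47036741e-04]
 [-8.93059883e-04  3.01784412e-03 -9.99995048e-01]]
```

Request:
jog_arm:
  slide:
    - [0, 0, 0]
    - [0, 0, 0]
    - [0, 0, 0]
    - [0, 0, -0.03]
    - [0, 0, -0.06]
    - [0, 0, -0.06]
    - [0, 0, 0]
  delta_rot:
    - [0, 0, -4]
    - [0, 0, 0]
    - [0, 0, 0]
    - [0, 0, 0]
    - [0, 0, 0]
    - [0, 0, 0]
    - [0, 0, 0]

```text
time: 10.62
position: [0.4517, 0.1917, 0.1842]
eef_rot: [[-0.15, 0.989, 0.009], [0.989, 0.15, 0.001], [0.0, 0.009, -1.0]]
force: [-0.1, 0.6, -0.2]
grip_width: 0.0005
gripper_force: 0.0
```

I forgot the open command, so the fingers slid up off the knob. I'll check the hand in an image.

Run:
```python
from h import *
from bench import telemetry, eyes
import pickle
p=eyes.camera_params("wrist"); im=eyes.get_image("wrist")[:,:,::-1]; pickle.dump(p,open("p2","wb")); cv2.imwrite("pics/w5.png",im)
p3=eyes.camera_params("top"); im3=eyes.get_image("top")[:,:,::-1]
s=telemetry.state(); print(s['position'],s['joint_positions'])
K=(.4505,.1914,.0565)
u=proj(p,K,True); print(u)
x0,y0=int(u[0])-60,max(int(u[1])-60,0); print(x0,y0)
c=cv2.resize(im[y0:y0+120,x0:x0+120],(600,600),interpolation=cv2.INTER_CUBIC)
# expected points: stop direction, thick
z=np.radians(199.6)
for a in (0,20,-68): 
    d=np.array([np.cos(z+np.radians(a)),np.sin(z+np.radians(a)),0])
    q=proj(p,np.array(K)+.035*d,True); q=((q-[x0,y0])*5).astype(int); print(a,q)
cv2.imwrite("pics/w5c.png",c)
```

```text
[0.44960497 0.19127745 0.17983133] [ 9.27922889e+00  1.47178833e+01  9.43144871e+01 -4.89820308e-03
  7.09666164e+01  6.85448356e-01]
[321.81805869 180.05071987]
261 120
0 [135 332]
20 [158 386]
-68 [207 156]
```

View pics/w5c.png

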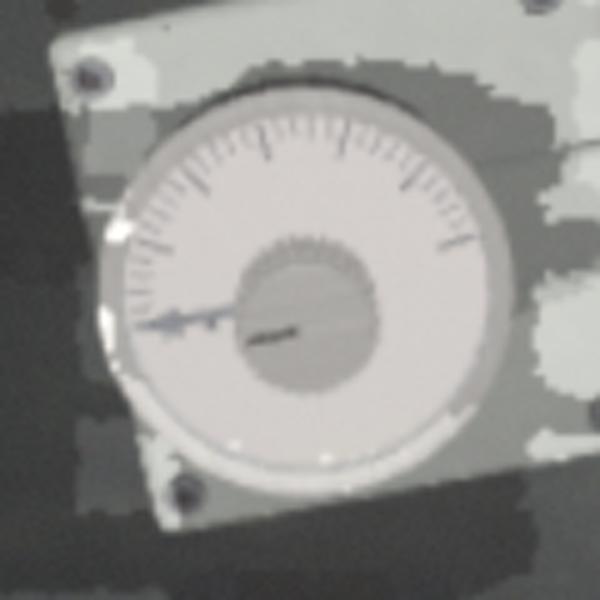

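Picture shows the peak hand tip at (138,327) in the crop, overlying the reading hand. The expected zero is (135,332), so it is at the stop. Now move to the stand.

Request:
jog_arm:
  slide:
    - [-0.0527, 0.0023, 0]
    - [-0.0527, 0.0023, 0]
    - [-0.0527, 0.0023, 0]
    - [-0.0527, 0.0023, 0]
    - [-0.0527, 0.0023, 0]
    - [-0.0527, 0.0023, 0]
    - [-0.0527, 0.0023, 0]
    - [-0.0527, 0.0023, 0]
  delta_rot:
    - [0, 0, 0]
    - [0, 0, 0]
    - [0, 0, 0]
    - [0, 0, 0]
    - [0, 0, 0]
    - [0, 0, 0]
    - [0, 0, 0]
    - [0, 0, 0]
  fingers: -0.3

```text
time: 11.72
position: [0.5305, -0.2242, 0.178]
eef_rot: [[-0.149, 0.989, -0.003], [0.989, 0.149, 0.002], [0.002, -0.002, -1.0]]
force: [0.6, -0.1, -0.0]
grip_width: 0.0572
gripper_force: 0.0
```

Request:
jog_arm:
  slide:
    - [0, 0, 0]
    - [0, 0, 0]
    - [0, 0, 0]
    - [0, 0, 0]
    - [0, 0, 0]
    - [0, 0, 0]
    - [0, 0, 0]
    - [0, 0, 0]
  delta_rot:
    - [0, 0, 10]
    - [0, 0, 10]
    - [0, 0, 10]
    - [0, 0, 10]
    - [0, 0, 10]
    - [0, 0, 10]
    - [0, 0, 10]
    - [0, 0, 10]

```text
time: 12.72
position: [0.5304, -0.2224, 0.1779]
eef_rot: [[0.95, 0.313, -0.003], [0.313, -0.95, 0.002], [-0.002, -0.003, -1.0]]
force: [0.3, -0.0, 0.1]
grip_width: 0.0572
gripper_force: 0.0
```

Request:
jog_arm:
  slide:
    - [0, 0, 0]
    - [0, 0, 0]
    - [0, 0, 0]
    - [0, 0, 0]
  delta_rot:
    - [0, 0, 9]
    - [0, 0, 9]
    - [0, 0, 0]
    - [0, 0, 0]

```text
time: 13.22
position: [0.5307, -0.2226, 0.1791]
eef_rot: [[1.0, 0.013, -0.001], [0.013, -1.0, 0.001], [-0.001, -0.001, -1.0]]
force: [-0.3, 0.1, -0.1]
grip_width: 0.0571
gripper_force: 0.0
```

Run:
```python
from h import *
from bench import telemetry, eyes
import pickle
p=eyes.camera_params("wrist"); im=eyes.get_image("wrist")[:,:,::-1]; pickle.dump(p,open("p3","wb")); cv2.imwrite("pics/w6.png",im)
s=telemetry.state(); print(s['position'],s['joint_positions'],s['grip_width'])
print(plan(s,(.5313,-.2228,-.008),0.4))
u=proj(p,(.5313,-.2228,.0586),True)
print(u)
x0,y0=int(u[0])-90,max(int(u[1])-100,0); print(x0,y0)
cv2.imwrite("pics/w6c.png",cv2.resize(im[y0:y0+150,x0:x0+200],(800,600),interpolation=cv2.INTER_CUBIC))
```

```text
[ 0.53079174 -0.22269185  0.17941169] [-3.44160590e+01  2.55656164e+01  7.90962001e+01 -1.74189819e-03
  7.54089360e+01  5.48539713e+01] 0.05767013054938405
(array([0.00069925, 0.00024333, 0.18741095]), array([-0.03918189,  0.05893684,  0.33040959]))
[323.72526569 179.91685415]
233 79
```

View pics/w6c.png

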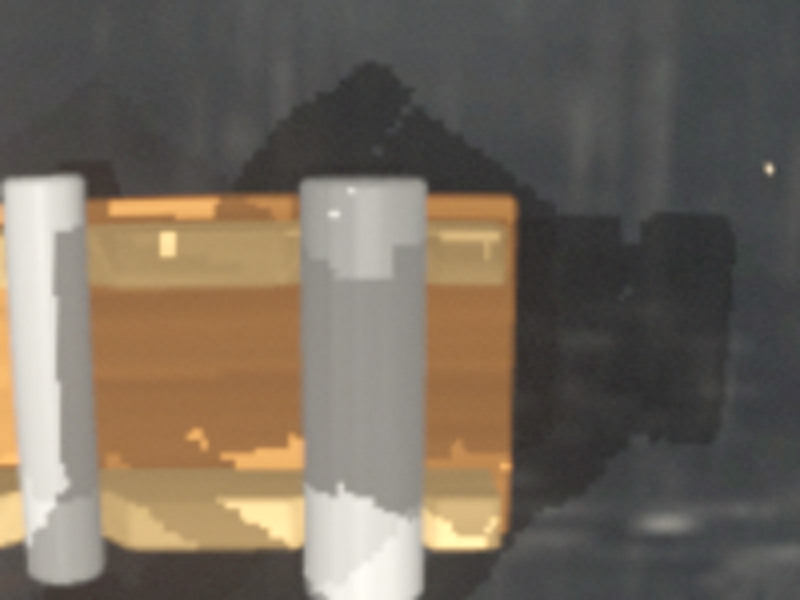

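Run:
```python
from h import *
import pickle; p=pickle.load(open("p3","rb"))
g=lambda q:(q[0]/4+233-.37,q[1]/4+79-.37)
W=lambda q,z:toz(p,g(q),z,True).round(4)
print("cam",(-p['R'].T@p['t']))
print("pin edges far",W((302,180),.0426),W((426,180),.0426),"near",W((304,590),.0426),W((424,590),.0426))
print("far end top",W((363,178),.0586),W((363,178),.0426),"near end",W((363,600),.0586))
print("rails",W((470,222),.04),W((470,285),.04),W((470,285),.01),W((470,467),.04),W((470,548),.04))
```

```text
cam [ 0.60210535 -0.22173599  0.35629002]
pin edges far [ 0.5857 -0.2064  0.0426] [ 0.5861 -0.2376  0.0426] near [ 0.4756 -0.2071  0.0426] [ 0.476  -0.2398  0.0426]
far end top [ 0.5872 -0.2217  0.0586] [ 0.5864 -0.2217  0.0426] near end [ 0.4795 -0.2231  0.0586]
rails [ 0.5755 -0.2492  0.04  ] [ 0.5591 -0.2496  0.04  ] [ 0.5551 -0.2523  0.01  ] [ 0.5104 -0.2512  0.04  ] [ 0.4874 -0.2521  0.04  ]
```

Pin centre is at about (0.5315, -0.2226) with yaw about 0.7°, already aligned. Descending.

Request:
jog_arm:
  slide:
    - [0.0007, 0, 0.04]
    - [0, 0, 0.04]
    - [0, 0, 0.04]
    - [0, 0, 0.02]
    - [0, 0, 0.015]
    - [0, 0, 0]
  delta_rot:
    - [0, 0, 0]
    - [0, 0, 0]
    - [0, 0, 0]
    - [0, 0, 0]
    - [0, 0, 0]
    - [0, 0, 0]

```text
time: 14.02
position: [0.5314, -0.2226, 0.0245]
eef_rot: [[1.0, 0.011, -0.001], [0.011, -1.0, 0.001], [-0.001, -0.001, -1.0]]
force: [0.0, -0.5, -0.5]
grip_width: 0.057
gripper_force: 0.0
```

Request:
jog_arm:
  slide:
    - [0, 0, 0.012]
    - [0, 0, 0.012]
    - [0, 0, 0.006]
    - [0, 0, 0]
    - [0, 0, 0]
  delta_rot:
    - [0, 0, 0]
    - [0, 0, 0]
    - [0, 0, 0]
    - [0, 0, 0]
    - [0, 0, 0]

```text
time: 14.65
position: [0.5319, -0.2229, -0.0046]
eef_rot: [[1.0, 0.01, 0.0], [0.01, -1.0, -0.0], [0.0, 0.0, -1.0]]
force: [0.0, -0.7, -0.0]
grip_width: 0.0571
gripper_force: 0.0
```

Request:
jog_arm:
  slide:
    - [0, 0, 0.002]
    - [0, 0, 0]
    - [0, 0, 0]
    - [0, 0, 0]
    - [0, 0, 0]
    - [0, 0, 0]
  delta_rot:
    - [0, 0, 0]
    - [0, 0, 0]
    - [0, 0, 0]
    - [0, 0, 0]
    - [0, 0, 0]
    - [0, 0, 0]
  fingers: 1
  grip_force: 50

```text
time: 15.4
position: [0.5317, -0.2226, -0.0069]
eef_rot: [[1.0, 0.01, -0.0], [0.01, -1.0, 0.0], [-0.0, -0.0, -1.0]]
force: [-0.8, 2.9, 1.0]
grip_width: 0.0295
gripper_force: 49.9
```

Run:
```python
from bench import telemetry
s=telemetry.state(); print(s['position'],s['force'],s['moment'],s['grip_width'],s['gripper_force'])
```

```text
[ 0.5316891  -0.22258278 -0.00689193] [-0.80521106  2.86638118  1.03365032] [ 0.35833158 -0.03039205 -0.00051279] 0.029503557956011783 49.92263898253441
```

Request:
jog_arm:
  slide:
    - [0, 0, -0.01]
    - [0, 0, -0.02]
    - [0, 0, -0.03]
    - [0, 0, -0.04]
    - [0, 0, -0.02]
    - [0, 0, 0]
    - [0, 0, 0]
  delta_rot:
    - [0, 0, 0]
    - [0, 0, 0]
    - [0, 0, 0]
    - [0, 0, 0]
    - [0, 0, 0]
    - [0, 0, 0]
    - [0, 0, 0]

```text
time: 16.27
position: [0.5311, -0.2225, 0.112]
eef_rot: [[1.0, 0.01, -0.002], [0.01, -1.0, 0.001], [-0.002, -0.001, -1.0]]
force: [-0.0, 0.1, -3.8]
grip_width: 0.0305
gripper_force: 50.0
```

Run:
```python
from h import *
from bench import telemetry
s=telemetry.state(); print(s['position'],s['force'],s['moment'],s['grip_width'],s['eef_rot'])
print(plan(s,(.5455,.2250,s['position'][2]),109.6))
```

```text
[ 0.53111973 -0.22254266  0.11201921] [-0.02733505  0.07855053 -3.7740585 ] [0.04111463 0.04135386 0.03030796] 0.03054477715915895 [[ 9.99945822e-01  1.02797702e-02 -1.63711047e-03]
 [ 1.02813570e-02 -9.99946681e-01  9.63839781e-04]
 [-1.62711512e-03 -9.80619279e-04 -9.99998195e-01]]
(array([ 1.89808330e-02, -4.47370968e-01,  4.07817332e-04]), array([-1.26803938e-01,  9.79768972e-03, -1.09010919e+02]))
```

Request:
jog_arm:
  slide:
    - [0.002, -0.03, 0]
    - [0.0025, -0.06, 0]
    - [0.0025, -0.06, 0]
    - [0.0025, -0.06, 0]
    - [0.0025, -0.06, 0]
    - [0.0025, -0.06, 0]
    - [0.0025, -0.06, 0]
    - [0.002, -0.057, 0]
  delta_rot:
    - [0, 0, 0]
    - [0, 0, 0]
    - [0, 0, 0]
    - [0, 0, 0]
    - [0, 0, 0]
    - [0, 0, 0]
    - [0, 0, 0]
    - [0, 0, 0]

```text
time: 17.27
position: [0.5453, 0.2263, 0.1118]
eef_rot: [[1.0, 0.011, -0.002], [0.011, -1.0, -0.001], [-0.002, 0.0, -1.0]]
force: [0.8, 0.6, -3.1]
grip_width: 0.0302
gripper_force: 50.0
```

Request:
jog_arm:
  slide:
    - [0, 0, 0]
    - [0, 0, 0]
    - [0, 0, 0]
    - [0, 0, 0]
    - [0, 0, 0]
    - [0, 0, 0]
    - [0, 0, 0]
    - [0, 0, 0]
  delta_rot:
    - [0, 0, -9]
    - [0, 0, -9]
    - [0, 0, -9]
    - [0, 0, -9]
    - [0, 0, -9]
    - [0, 0, -9]
    - [0, 0, -9]
    - [0, 0, -9]

```text
time: 18.27
position: [0.5454, 0.2242, 0.1116]
eef_rot: [[0.294, 0.956, -0.003], [0.956, -0.294, -0.001], [-0.001, -0.002, -1.0]]
force: [-0.2, 0.5, -3.7]
grip_width: 0.0302
gripper_force: 50.0
```

Request:
jog_arm:
  slide:
    - [0, 0, 0]
    - [0, 0, 0]
    - [0, 0, 0]
    - [0, 0, 0]
    - [0, 0, 0]
    - [0, 0, 0]
  delta_rot:
    - [0, 0, -9]
    - [0, 0, -9]
    - [0, 0, -9]
    - [0, 0, -9]
    - [0, 0, -1]
    - [0, 0, 0]

```text
time: 19.02
position: [0.5458, 0.2243, 0.1125]
eef_rot: [[-0.333, 0.943, -0.001], [0.943, 0.333, -0.0], [0.0, -0.001, -1.0]]
force: [-0.7, 0.5, -4.0]
grip_width: 0.0298
gripper_force: 50.0
```

Run:
```python
from h import *
from bench import telemetry,eyes
p=eyes.camera_params("wrist"); im=eyes.get_image("wrist"); cv2.imwrite("pics/w7.png",im[:,:,::-1])
import pickle; pickle.dump(p,open("p4","wb"))
s=telemetry.state(); print(s['position'],s['force'],s['moment'],s['grip_width'],s['joint_positions'])
print(plan(s,(.5455,.2250,.018),109.6))
# numeric look at the pin below the fingers: brightness along column through centre & edge columns per row
h=cv2.cvtColor(im,cv2.COLOR_RGB2HSV)
print(proj(p,(.5455,.2250,.045),True), proj(p,s['position']+np.array([0,0,.0505]),True))
for o in [(.055,0,-.0505),(-.055,0,-.0505),(.055,.016,-.0505),(.055,-.016,-.0505)]:
    print(o,proj(p,s['position']+s['eef_rot']@np.array(o),True))
g=cv2.cvtColor(im,cv2.COLOR_RGB2GRAY)
for r in range(150,300,6): print(r,g[r,280:372:4])
```

```text
[0.54588198 0.22432691 0.11262344] [ 0.45173331 -0.21508306 -3.26060564] [ 0.04350472 -0.17583744  0.01356781] 0.0298193312443364 [ 1.09750067e+01  3.08869015e+01  8.12414721e+01 -3.08816725e-04
  6.79191966e+01 -8.47845364e+00]
(array([ 7.50768416e-04, -5.82316255e-05,  9.46236133e-02]), array([-0.04708385, -0.00679085, -0.14642343]))
[324.23522283 196.09227206] [324.96511851 268.73625061]
(0.055, 0, -0.0505) [325.22480928 150.09418763]
(-0.055, 0, -0.0505) [324.82217861 352.13031211]
(0.055, 0.016, -0.0505) [363.92395348 150.33713129]
(0.055, -0.016, -0.0505) [286.46952621 150.32494907]
150 [121 144 134 126 127 127 126 131 137 136 138 141 140 137 132 134 128 126
 125 125 116 112 107]
156 [143 135 130 133 134 133 141 139 139 136 138 138 135 136 136 136 134 132
 134 131 125 114 101]
162 [161 139 129 133 134 135 142 141 140 139 142 139 137 139 137 137 134 135
 134 132 124 113 103]
168 [145 139 130 132 135 133 141 143 140 140 141 141 138 139 139 138 135 134
 133 131 123 115 103]
174 [135 134 130 134 136 133 141 140 141 140 140 141 139 138 139 138 135 134
 131 131 123 112 102]
180 [117 
[... 1222 characters left out ...]
0 141 140 140 139 140 138 134 134
 133 125  50  49  50]
258 [ 54  53  67 130 132 133 137 139 139 138 140 138 140 138 140 138 136 132
 132 126  52  47  50]
264 [ 55  53  57 130 133 134 135 139 137 138 140 138 139 139 140 138 135 133
 132 126  49  50  48]
270 [ 51  52  54 128 132 135 136 139 137 139 139 139 140 137 139 138 134 133
 130 123  49  48  47]
276 [ 47  50  51 128 132 135 135 139 137 136 140 138 138 138 139 138 135 132
 130 122  48  49  47]
282 [ 56  54  50 127 132 134 132 139 137 136 140 140 138 138 140 139 134 132
 130 107  45  54  53]
288 [78 78 77 85 83 85 89 91 91 94 93 91 92 93 92 89 87 85 85 80 78 78 78]
294 [83 84 84 83 81 84 82 82 84 84 85 83 83 83 81 84 83 82 81 82 82 83 83]
```

Pin is well centred in the hand (cols 288–364, as predicted). Descending above the vee.

Request:
jog_arm:
  slide:
    - [0.0007, 0, 0.03]
    - [0, 0, 0.03]
    - [0, 0, 0.02]
    - [0, 0, 0.012]
    - [0, 0, 0]
    - [0, 0, 0]
  delta_rot:
    - [0, 0, 0]
    - [0, 0, 0]
    - [0, 0, 0]
    - [0, 0, 0]
    - [0, 0, 0]
    - [0, 0, 0]

```text
time: 19.82
position: [0.5464, 0.2252, 0.022]
eef_rot: [[-0.335, 0.942, 0.002], [0.942, 0.335, 0.0], [-0.0, 0.002, -1.0]]
force: [0.9, 0.6, -3.8]
grip_width: 0.03
gripper_force: 50.0
```

Request:
jog_arm:
  slide:
    - [0, 0, 0.003]
    - [0, 0, 0.003]
    - [0, 0, 0.002]
    - [0, 0, 0]
  delta_rot:
    - [0, 0, 0]
    - [0, 0, 0]
    - [0, 0, 0]
    - [0, 0, 0]

```text
time: 20.32
position: [0.5458, 0.2251, 0.013]
eef_rot: [[-0.335, 0.942, -0.0], [0.942, 0.335, -0.0], [0.0, -0.0, -1.0]]
force: [-0.4, -0.5, -3.5]
grip_width: 0.0304
gripper_force: 50.0
```

Run:
```python
from h import *
from bench import telemetry,eyes
s=telemetry.state(); f=s['force']; d=np.array([np.cos(np.radians(19.6)),np.sin(np.radians(19.6)),0])
v=s['position']-[.5455,.225,0]
print(s['position'],f,s['moment'],"across",f@d,"along",f@[-d[1],d[0],0], "off",v@d,v@[-d[1],d[0],0])
```

```text
[0.54575363 0.22505117 0.01296753] [-0.43692745 -0.45257253 -3.50573055] [-0.0763714  -0.06786502  0.02012608] across -0.5634269264337333 along -0.2797813245319829 off 0.0002561004972795743 -3.687755417192751e-05
```

Request:
jog_arm:
  slide:
    - [0, 0, 0.001]
    - [0, 0, 0.001]
    - [0, 0, 0.001]
    - [0, 0, 0]
  delta_rot:
    - [0, 0, 0]
    - [0, 0, 0]
    - [0, 0, 0]
    - [0, 0, 0]

```text
time: 20.82
position: [0.546, 0.2251, 0.0105]
eef_rot: [[-0.335, 0.942, 0.001], [0.942, 0.335, 0.0], [-0.0, 0.001, -1.0]]
force: [-1.6, -0.8, 1.7]
grip_width: 0.0302
gripper_force: 49.9
```

Request:
jog_arm:
  slide:
    - [0, 0, 0.001]
    - [0, 0, 0.001]
    - [0, 0, 0]
  delta_rot:
    - [0, 0, 0]
    - [0, 0, 0]
    - [0, 0, 0]

```text
time: 21.2
position: [0.5463, 0.2251, 0.0085]
eef_rot: [[-0.335, 0.942, 0.001], [0.942, 0.335, 0.0], [-0.0, 0.001, -1.0]]
force: [-1.0, -0.9, 6.1]
grip_width: 0.0301
gripper_force: 49.8
```

Request:
jog_arm:
  slide:
    - [0, 0, 0.001]
    - [0, 0, 0.001]
    - [0, 0, 0]
  delta_rot:
    - [0, 0, 0]
    - [0, 0, 0]
    - [0, 0, 0]

```text
time: 21.58
position: [0.5473, 0.2254, 0.0074]
eef_rot: [[-0.335, 0.942, 0.004], [0.942, 0.335, 0.001], [-0.0, 0.004, -1.0]]
force: [1.8, 0.3, 9.9]
grip_width: 0.0302
gripper_force: 49.7
```

```bash
cat > st.py <<'E'
from h import *
from bench import telemetry,eyes
s=telemetry.state(); f=s['force']; d=np.array([np.cos(np.radians(19.6)),np.sin(np.radians(19.6)),0])
v=s['position']-[.5455,.225,0]
print(s['time'],s['position'],f,s['moment'],"across",f@d,"along",f@[-d[1],d[0],0], "off",v@d,v@[-d[1],d[0],0])
E
python3 st.py
```

```text
21.575 [0.54733722 0.22542518 0.00741305] [1.77977587 0.31071175 9.92453006] [ 0.00175002 -0.2648927  -0.02721581] across 1.780879871330114 along -0.3043202915157834 off 0.0018733946431984498 -0.00021575444292771975
```

Request:
jog_arm:
  slide:
    - [0, 0, 0.001]
    - [0, 0, 0]
    - [0, 0, 0]
  delta_rot:
    - [0, 0, 0]
    - [0, 0, 0]
    - [0, 0, 0]

```text
time: 21.95
position: [0.5477, 0.2255, 0.007]
eef_rot: [[-0.335, 0.942, 0.005], [0.942, 0.335, 0.001], [-0.0, 0.005, -1.0]]
force: [2.0, 1.1, 13.3]
grip_width: 0.0301
gripper_force: 49.6
```

```bash
python3 st.py
```

```text
21.95 [0.54773681 0.22552826 0.00701821] [ 2.04219755  1.10333374 13.30890952] [ 0.03662562 -0.09639499 -0.10617978] across 2.2939824633731263 along 0.3543454016387927 off 0.002284410026293901 -0.0002526950170572565
```

The pin is riding the near face and moving to gauge +x, so I'll follow it and press further.

Request:
jog_arm:
  slide:
    - [0, 0.001, 0]
    - [0, 0.001, 0.001]
    - [0, 0, 0]
    - [0, 0, 0]
  delta_rot:
    - [0, 0, 0]
    - [0, 0, 0]
    - [0, 0, 0]
    - [0, 0, 0]

```text
time: 22.45
position: [0.5476, 0.2255, 0.0068]
eef_rot: [[-0.336, 0.942, 0.0], [0.942, 0.336, -0.001], [-0.001, -0.0, -1.0]]
force: [-13.6, -5.7, 28.3]
grip_width: 0.03
gripper_force: 49.0
```

```bash
python3 st.py
```

```text
22.45 [0.54764685 0.2255357  0.0068435 ] [-13.63266352  -5.73448931  28.3139533 ] [-0.83128222  2.03072962 -0.09066467] across -14.766395709094322 along -0.8291200174410847 off 0.0022021597417622467 -0.0002155098301529992
```

Request:
jog_arm:
  slide:
    - [0, 0, 0.001]
    - [0, 0, 0.001]
    - [0, 0, 0]
    - [0, 0, 0]
  delta_rot:
    - [0, 0, 0]
    - [0, 0, 0]
    - [0, 0, 0]
    - [0, 0, 0]

```text
time: 22.95
position: [0.5477, 0.2256, 0.0066]
eef_rot: [[-0.336, 0.942, 0.001], [0.942, 0.336, -0.001], [-0.001, 0.0, -1.0]]
force: [-19.6, -7.8, 44.7]
grip_width: 0.03
gripper_force: 48.2
```

```bash
python3 st.py
```

```text
22.95 [0.54771885 0.22556808 0.00659185] [-19.57184613  -7.82326189  44.72447313] [-1.225064    3.10779668 -0.10588723] across -21.062128993695058 along -0.8045556663213063 off 0.0022808469107067973 -0.00020915441871797926
```

Firmly seated, with both faces loaded but unevenly. I'll centre the lateral load.

Request:
jog_arm:
  slide:
    - [0, -0.001, -0.0005]
    - [0, -0.001, -0.0005]
    - [0, 0, 0]
    - [0, 0, 0]
    - [0, 0, 0]
  delta_rot:
    - [0, 0, 0]
    - [0, 0, 0]
    - [0, 0, 0]
    - [0, 0, 0]
    - [0, 0, 0]

```text
time: 23.58
position: [0.5478, 0.2256, 0.0068]
eef_rot: [[-0.335, 0.942, 0.006], [0.942, 0.335, 0.001], [-0.001, 0.006, -1.0]]
force: [-7.2, -1.2, 29.7]
grip_width: 0.0299
gripper_force: 48.9
```

```bash
python3 st.py
```

```text
23.575 [0.54783437 0.22557771 0.00677794] [-7.15661121 -1.23282055 29.73871343] [-0.22838861  1.00652446 -0.03648842] across -7.155490516733419 along 1.2393086817581456 off 0.002392898737098942 -0.00023883404020786183
```

```bash
python3 -c "
from bench import robot
print(robot.finish_job())"
```

```text
the job is handed in; nothing more can be done
None
```

I handed the job in at about 23.6 s with the thick pin gripped and pressed home in the vee. The estimated loads are above 1.5 N on both faces, and the peak hand was at its zero stop beforehand. I did not check the final dial reading in an image.

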